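# Brace the square tub and unscrew its cap

### The arm

A 6-joint arm with a two-finger parallel gripper is mounted at the origin on the work surface. World frame = base frame: x ahead of the robot, y to its left, z up, the work surface at z = 0. Lengths are in m, angles in rad, forces in N, time in s.
With the tool pointing down it reaches from about 0.325 to 0.9 m from the base axis. Payload 6.1 kg.
Tool frame: the origin (TCP) lies between the finger pads, 19 mm behind the fingertips; this is the grasp point; z points along the fingers, y is the line along which they close (so a half turn about z gives the same grasp; the last joint's range is limited). The gripper opens to 87 mm and grips with 3 to 60 N. Pads are 19 mm wide; open, the fingers measure 117 mm over their backs; the gripper's body (75 mm by 190 mm) begins 51 mm behind the grasp point.
Start: joints at [-1.353, 0.22, 1.526, -0, 1.395, -0.126], TCP at [0.211, -0.588, 0.241] pointing down, gripper open.
Joint ranges: [-2.98, 2.98], [-0.91, 2.08], [0.09, 2.57], [-1.24, 4.39], [0.2, 2.65], [-2.68, 2.68]. Speed limits (rad/s): [2.57, 2.57, 3.01, 3.14, 3.14, 3.14].

### API

Orientations are given as a unit quaternion [w, x, y, z].
In Python, from bench import robot, vision gives the robot as it stands. The module is installed in compiled form; this text tells all that it offers.
- The arm moves only by the tool drive_tool, never from a script. Its argument "motion" is a list of rows, each an object of numbers: "grip": the opening, from -1 (shut) to 1 (fully open); "x", "y", "z": the shift along the tool's x, y, z in mm; "wx", "wy", "wz": the turn, a rotation vector about the tool's x, y, z in rad. A call has 1 to 20 rows; each row shifts and turns the commanded pose from where the row before left it, along the tool's axes as they then stand; what a row does not reach is not made up. A row lasts 1/10 s, in which the tool goes at most 50 mm and 8.59 degrees, less where a joint would pass 70% of its speed; a pose out of reach is approached as far as the arm can. A call with a gripper value outside its range is refused whole. The fingers move at their own pace and stop on an object; "squeeze" is the grip in N (left out, the last holds). Time passes only in rows, so rows that do not move let the fingers close. It gives the time, the measured TCP pose, the force, the opening and the grip force at its end, in the units of the state.
- robot.sense(): the state, without advancing time (a new reading comes with each control period).
- vision.capture(name): name is "scene" or "top" or "wrist"; returns the picture (420x560x3 uint8, red, green, blue); there is no depth.
- vision.calibration(name): a dict with "fovy" (degrees; the focal length in pixels is half the picture's height over the tangent of half this angle, whatever the lens; pixels are square), "cx", "cy" (the principal point, pixels), "T" (4x4, takes a point from camera to world coordinates). Camera axes: x right, y down, z forward; pixel columns grow to the right and rows downward; lengths in m; the calibration is good to about 2 mm. The wrist camera is an equidistant fisheye: a pixel r from the principal point sees the ray r / f radians off the axis. A picture is of the moment at which its call begins: read the wrist's pose just before it. calibration takes no time and is no camera call; for the wrist camera it gives the pose at the moment of the call.
- robot.finish_job(): hands the job in; it is judged then, once.
The state is a dict: "time_s": time; "joint_pos": joint angles; "qd": joint speeds; "tau": joint torques, N m; "tcp_pos": TCP position; "tool_rot": TCP orientation; "contact_force": force on the tool from outside, world axes, zero at the start; "moment": the same for the moment, N m; "width": finger opening in m; "finger_force": force on a finger pad.
Only numpy, scipy, OpenCV 4.12 (cv2) and the standard library are available. Lean on these libraries where they do the work, as an engineer would, in place of code of your own. Each camera call takes 0.05 s, during which the arm holds its last target. There are 200 camera calls.

### The job

Stand the closed square jar in the square pocket of the metal brace (any way round), right down on its floor, so that it cannot turn. Then unscrew its tight round cap anticlockwise, leaving the jar down in the brace, and once the thread lets go lift the cap straight off and finish holding it in the gripper, level and still, a few centimetres or less above the middle of the jar's open mouth, clear of it. Leave the other things on the table alone.

Things in the scene. Friction and masses are not known exactly. Their poses are not given: they have to be found in the camera images.
- jar: Loose yellow plastic jar, the only square one: body 60 x 60 mm, 60 mm tall to its flat shoulder, above it a round neck (39 mm across, 14 mm high) hidden under the cap; 88 mm tall closed, 0.25 to 0.5 kg. Starts upright on the table, to the robot's left or right, the brace on the other side. Origin: centre of its underside; z up, x and y square to its faces.
- jar_grip (a point): Point on the jar's axis 50 mm above its underside, good for the TCP when gripping two facing sides from above (60 mm): in the brace the fingertips then clear its walls, and the gripper clears the cap. Axes as the jar's.
- cap: Round white ribbed screw cap, a loose part of 40 g, 54 mm across (57 over the ribs), 28 mm tall, resting on the jar's shoulder (60 mm above the jar's underside). Origin: centre of its underside; z up. A thin grey bar on its top lies along its x axis, parallel to the jar's x axis when fully closed. It does not rise while turning, and stays where it is left.
- cap_grip (a point): Point on the cap's axis 22 mm above its underside, good for the TCP when gripping across the diameter from above: the fingertips then clear the jar's shoulder by 3 mm.
- thread (a joint): How far the cap is unscrewed relative to the jar, rad: 0 closed (start), grows anticlockwise seen from above, 0.05 play. Cap locked down below about 1.3; lifts straight off from 1.35 to the hard stop at 1.9. Stiff all the way, about 0.5 N m: the jar spins along unless in the brace, where it gives up to 0.1 each way before jamming. Keeps its last value once the cap is off.
- jar_mouth (a point): Centre of the top of the jar's neck, on the jar's axis, 74 mm above the jar's underside; axes as the jar's.
- brace: Fixed metal brace: plate 100 x 100 mm, 4 mm thick, with a square pocket open at the top in its middle, 66 x 66 mm inside, walls 7 mm thick, their tops 26 mm above the table; the pocket's floor is the plate's top, 4 mm up. Origin: centre of the plate's underside on the table; z up, x and y square to the pocket's walls.
- round_tub: Bystander: round yellow tub with lid, 74 mm across, 80 mm tall; origin under its centre.
- tape_roll: Bystander: white tape roll lying flat, 60 mm across, 24 mm tall, between jar and brace; origin under its centre.
- spatula: Bystander: 140 mm spatula lying flat, pointing away from the robot; origin under its centre.
- bottle: Bystander: round blue bottle, 62 mm across, 170 mm tall, far left; origin under its centre.
- carton: Bystander: closed carton 80 x 130 x 60 mm, far right; origin under its centre.
- tray: Bystander: empty steel tray 160 x 90 x 30 mm, left; origin under its centre.
- round_jar: Bystander: round yellow jar with a white cap, 60 mm across, 85 mm tall, right; origin under its centre.
Mind the look-alikes: they are no part of the job. What is shaped like the brace but red or turquoise is not meant.

How it is judged:
On the way, in this order (a step that is already met when the one before it is completed fails the run):
1. the closed jar stands seated in the brace, cap still screwed on (z of jar in the frame of brace between 0 and 0.009 m and horizontal distance between jar and brace below 0.008 m and angle between jar's own z axis and vertical below 0.12 rad and value of joint thread below 0.3 rad and z of cap in the frame of jar_mouth below 0 m), for 0.2 s.
2. the cap is unscrewed until free, still resting on the jar, the jar in the brace (z of jar in the frame of brace between 0 and 0.009 m and horizontal distance between jar and brace below 0.008 m and angle between jar's own z axis and vertical below 0.12 rad and value of joint thread above 1.3 rad and z of cap in the frame of jar_mouth below -0.004 m), for 0.05 s.
At the end, for the whole second after the job is handed in: Jar untouched, down in the brace (within 5 mm of its floor, 8 mm of centre, 0.12 rad of upright); unscrewed cap held still in the fingers, off the jar, level within 0.2 rad, its underside 2 to 70 mm above the neck's top and within 20 mm of its axis (z of jar in the frame of brace between 0 and 0.009 m and horizontal distance between jar and brace below 0.008 m and angle between jar's own z axis and vertical below 0.12 rad and value of joint thread above 1.3 rad and z of cap in the frame of jar_mouth between 0.002 and 0.07 m and horizontal distance between cap and jar_mouth below 0.02 m and angle between cap's own z axis and vertical below 0.2 rad and contact force between the fingers and cap above 2 N and contact force between cap and jar below 0.2 N and contact force between the arm and jar below 0.5 N and linear speed of cap below 0.02 m/s); the arm keeps its last pose, push and grip.
It fails at once if the jar is out of the brace or lifted in it while the cap is being or has been unscrewed (value of joint thread above 0.4 rad and (z of jar in the frame of brace above 0.016 m or horizontal distance between jar and brace above 0.02 m)).
It fails at once if the jar is tipped over (angle between jar's own z axis and vertical above 0.6 rad).
It fails at once if a bystander is pushed more than 30 mm (distance of any of round_tub, tape_roll, spatula, bottle, carton, tray, round_jar from where it was at the start of the episode above 0.03 m).
It also fails if it takes over 53 s, if anything falls off the work surface, if the arm or the gripper's body presses on something with over 40 N, if the wrist force passes 120 N, or if a joint passes its speed limit or range.

## Working session

There is one attempt and no reset: what is moved stays moved. The work goes in short steps, Python scripts to look and compute and a tool call to move; the robot and the scene stay as the last step left them, time stands still between calls to the robot, and variables do not carry over. Pictures are saved under pics/ and viewed, at most 10 in all, crops included, and the job is handed in when it is done.

Besides the shell and the picture viewer there is one more tool, called after "Emit:" by a JSON object that holds its "name" and its "arguments". drive_tool: Moves the arm, as the interface text tells. Its arguments: {"type":"object","properties":{"motion":{"type":"array"},"squeeze":{"type":"number"}},"required":["motion"]}

```bash
mkdir -p pics
cat > h.py <<'E'
import numpy as np, cv2
from bench import robot, vision
def shot(n,f):
    c=vision.calibration(n); im=vision.capture(n); cv2.imwrite('pics/'+f+'.png',im[:,:,::-1]); np.savez('pics/'+f,**{k:np.array(c[k]) for k in('fovy','cx','cy','T')}); return im,c
def load(f): return cv2.imread('pics/'+f+'.png')[:,:,::-1].copy(), np.load('pics/'+f+'.npz')
def ray(c,u,v,fish=False):
    f=210/np.tan(np.radians(float(c['fovy']))/2); a=np.array([u-c['cx'],v-c['cy']],float)
    if fish:
        r=np.hypot(*a)+1e-9; d=np.r_[a/r*np.sin(r/f),np.cos(r/f)]
    else: d=np.r_[a/f,1]
    T=np.array(c['T']); return T[:3,3],T[:3,:3]@(d/np.linalg.norm(d))
def plane(c,u,v,z,fish=False):
    o,d=ray(c,u,v,fish); return o+d*(z-o[2])/d[2]
def cross(rs):
    A=0;b=0
    for o,d in rs: P=np.eye(3)-np.outer(d,d); A=A+P; b=b+P@o
    return np.linalg.solve(A,b)
E
python3 - <<'E'
from h import *
ims=[]
for n in('scene','top'):
    im,c=shot(n,n+'0'); print(n,c['fovy'],c['cx'],c['cy'],np.round(c['T'],3).tolist())
s=robot.sense(); print({k:np.round(s[k],3).tolist() for k in s})
E
```

```text
scene 57.77739519350684 275.32564344598853 212.80828930147806 [[-0.854, 0.298, -0.426, 1.001], [0.52, 0.495, -0.696, 0.883], [0.004, -0.816, -0.578, 0.788], [0.0, 0.0, 0.0, 1.0]]
top 42.06920149759661 279.4394178408838 203.53307340447182 [[0.011, -0.994, 0.107, 0.343], [-1.0, -0.011, 0.008, 0.032], [-0.007, -0.107, -0.994, 1.383], [0.0, 0.0, 0.0, 1.0]]
{'time_s': 0.1, 'joint_pos': [-1.353, 0.221, 1.528, -0.0, 1.395, -0.126], 'qd': [-0.001, 0.001, -0.002, 0.001, -0.001, 0.0], 'tau': [-0.0, -49.594, -38.852, 0.07, 0.052, -0.0], 'tcp_pos': [0.211, -0.588, 0.24], 'tool_rot': [-0.001, 0.985, 0.171, -0.0], 'contact_force': [-0.528, -0.257, 0.054], 'moment': [0.043, 0.052, 0.0], 'finger_force': 0.0, 'width': 0.087}
```

View pics/scene0.png

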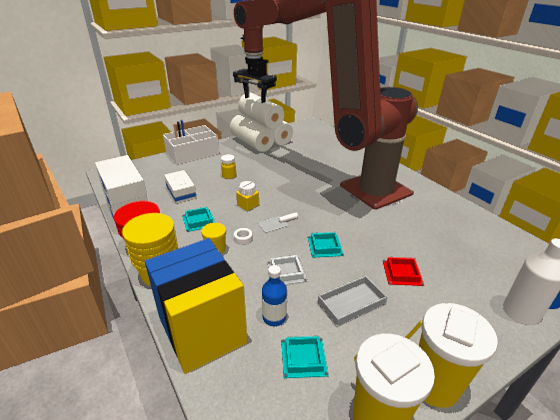

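View pics/top0.png

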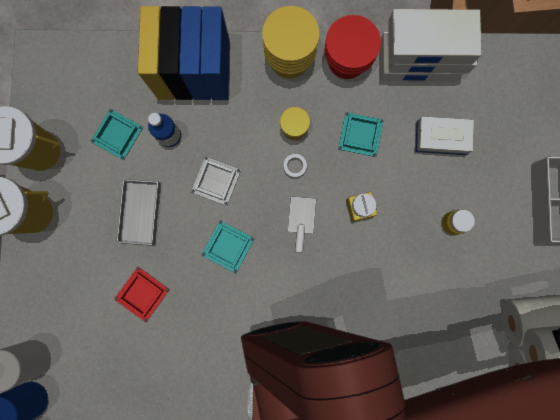

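The scene picture shows the square jar at about (248,195) and the grey brace at (288,269). In the top picture they are at (362,206) and (216,181), with the tape roll at (295,166), the spatula at (300,222) and the tub at (295,123).

```bash
cat > m.py <<'E'
from h import *
def blob(im,box,f):
    x0,y0,x1,y1=box; hsv=cv2.cvtColor(im,cv2.COLOR_RGB2HSV); m=np.zeros(im.shape[:2],np.uint8)
    m[y0:y1,x0:x1]=f(hsv[y0:y1,x0:x1].astype(int))*255
    cs,_=cv2.findContours(m,cv2.RETR_EXTERNAL,cv2.CHAIN_APPROX_NONE); return max(cs,key=cv2.contourArea)
bright=lambda t:(lambda h:(h[...,2]>t)&(h[...,1]<60))
yellow=lambda h:(h[...,0]>15)&(h[...,0]<35)&(h[...,1]>120)&(h[...,2]>60)
E
python3 - <<'E'
from m import *
T,ct=load('top0'); S,cs=load('scene0')
a=blob(T,(340,185,390,230),bright(150)); b=blob(S,(232,178,264,215),bright(150))
for k in(a,b): print(cv2.boundingRect(k),cv2.fitEllipse(k))
ja=blob(T,(340,185,390,230),lambda h:yellow(h)|bright(150)(h)); print('jar top',cv2.minAreaRect(ja),cv2.contourArea(ja))
ba=blob(T,(185,150,250,215),bright(160)); print('brace',cv2.minAreaRect(ba),cv2.contourArea(ba))
big=[cv2.resize(T[150:235,185:255],None,fx=5,fy=5,interpolation=2)[:,:],cv2.resize(T[180:235,335:390],None,fx=5,fy=5,interpolation=2),cv2.resize(S[245:290,255:315],None,fx=6,fy=6,interpolation=2),cv2.resize(S[175:215,225:270],None,fx=6,fy=6,interpolation=2)]
o=np.zeros((600,700,3),np.uint8)
o[0:425,0:350]=big[0];o[0:275,350:625]=big[1];o[330:600,340:700]=big[2]
cv2.imwrite('pics/c1.png',o[:,:,::-1])
for n,(u,v),z in(('jarTop',(362,206),.088),('brace',(216,181),.02),('tape',(295,166),.02),('tub',(295,123),.08),('spat',(300,222),.0)): print(n,plane(ct,u,v,z).round(3))
E
```

```text
(354, 194, 22, 22) ((364.47137451171875, 204.27076721191406), (21.110580444335938, 21.705678939819336), 123.99417114257812)
(232, 178, 32, 37) ((247.5657196044922, 196.08880615234375), (36.279605865478516, 42.8710823059082), 1.458103060722351)
jar top ((361.9117736816406, 206.1470947265625), (24.981168746948242, 27.891597747802734), 75.96376037597656) 612.5
brace ((213.85617065429688, 178.38357543945312), (32.53744125366211, 31.71815299987793), 20.556047439575195) 604.0
jarTop [ 0.478 -0.154  0.088]
brace [0.544 0.204 0.02 ]
tape [0.585 0.005 0.02 ]
tub [0.68  0.007 0.08 ]
spat [ 0.444 -0.01   0.   ]
```

View pics/c1.png

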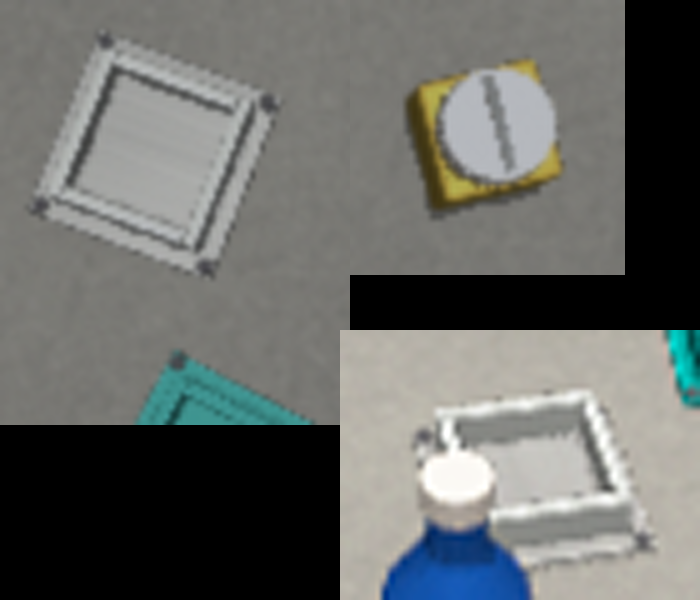

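The crop shows the brace's four plate-corner bolts clearly, and the jar with its bar turned about 0.24 rad. I'll go over the jar for a closer wrist view.

Emit:
{"name": "drive_tool", "arguments": {"motion": [{"x": 30,"y": -24,"grip": 1},{"x": 30,"y": -24,"wz": 0.02},{"x": 30,"y": -24,"wz": 0.02},{"x": 30,"y": -24,"wz": 0.02},{"x": 30,"y": -25,"wz": 0.02},{"x": 30,"y": -25,"wz": 0.02},{"x": 30,"y": -27},{"x": 30,"y": -27},{"x": 30,"y": -28},{"x": 30,"y": -28},{"x": 30,"y": -28},{"x": 30,"y": -28},{"x": 10,"y": -28}]}}

```text
schema error: expected keys grip, x, y, z, wx, wy, wz
```

Run:
```python
from h import *
s=robot.sense(); print({k:np.round(s[k],3).tolist() for k in ('time_s','joint_pos','tcp_pos','tool_rot','qd')})
im,c=shot('wrist','w1'); print(c['fovy'],c['cx'],c['cy'],np.round(c['T'],3).tolist())
```

```text
{'time_s': 0.1, 'joint_pos': [-1.353, 0.221, 1.528, -0.0, 1.395, -0.126], 'tcp_pos': [0.211, -0.588, 0.24], 'tool_rot': [-0.001, 0.985, 0.171, -0.0], 'qd': [-0.001, 0.001, -0.002, 0.001, -0.001, 0.0]}
65.70646984690485 281.0223354209583 210.17656669835938 [[0.337, -0.908, -0.248, 0.278], [-0.941, -0.325, -0.089, -0.563], [-0.0, 0.264, -0.965, 0.383], [0.0, 0.0, 0.0, 1.0]]
```

View pics/w1.png

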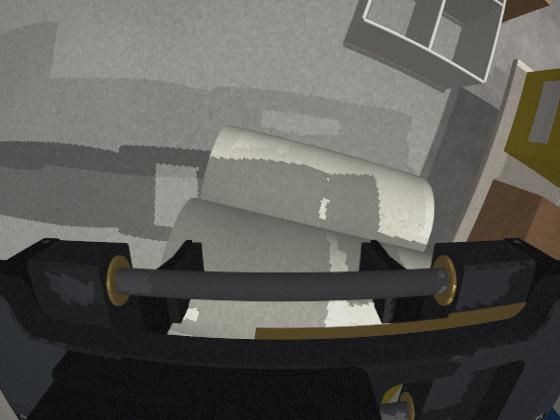

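The view shows the fingers around row 280 and image up as tool +x. No move happened because every row needs all the keys. I'll stop about 70 mm short of the jar so the camera sees it.

Emit:
{"name": "drive_tool", "arguments": {"motion": [{"grip": 1,"x": 25,"y": -24,"z": 0,"wx": 0,"wy": 0,"wz": 0.02},{"grip": 1,"x": 25,"y": -24,"z": 0,"wx": 0,"wy": 0,"wz": 0.02},{"grip": 1,"x": 25,"y": -24,"z": 0,"wx": 0,"wy": 0,"wz": 0.02},{"grip": 1,"x": 25,"y": -24,"z": 0,"wx": 0,"wy": 0,"wz": 0.02},{"grip": 1,"x": 25,"y": -25,"z": 0,"wx": 0,"wy": 0,"wz": 0.02},{"grip": 1,"x": 25,"y": -25,"z": 0,"wx": 0,"wy": 0,"wz": 0},{"grip": 1,"x": 25,"y": -27,"z": 0,"wx": 0,"wy": 0,"wz": 0},{"grip": 1,"x": 25,"y": -27,"z": 0,"wx": 0,"wy": 0,"wz": 0},{"grip": 1,"x": 25,"y": -28,"z": 0,"wx": 0,"wy": 0,"wz": 0},{"grip": 1,"x": 25,"y": -28,"z": 0,"wx": 0,"wy": 0,"wz": 0},{"grip": 1,"x": 25,"y": -28,"z": 0,"wx": 0,"wy": 0,"wz": 0},{"grip": 1,"x": 25,"y": -28,"z": 0,"wx": 0,"wy": 0,"wz": 0},{"grip": 1,"x": 25,"y": -28,"z": 0,"wx": 0,"wy": 0,"wz": 0},{"grip": 1,"x": 0,"y": 0,"z": 0,"wx": 0,"wy": 0,"wz": 0}]}}

```text
time_s: 1.55
tcp_pos: [0.4362, -0.1713, 0.2411]
tool_rot: [-0.001, 0.992, 0.124, 0.0]
contact_force: [-0.4, -1.2, -0.4]
width: 0.0868
finger_force: 0.0
```

Run:
```python
from h import *
s=robot.sense(); print({k:np.round(s[k],3).tolist() for k in ('time_s','joint_pos','tcp_pos','tool_rot','qd')})
im,c=shot('wrist','w1'); print(np.round(c['T'],3).tolist())
```

```text
{'time_s': 1.55, 'joint_pos': [-0.544, -0.163, 1.919, 0.002, 1.386, 0.778], 'tcp_pos': [0.436, -0.171, 0.241], 'tool_rot': [-0.001, 0.992, 0.124, 0.0], 'qd': [-0.067, 0.003, 0.001, -0.046, -0.006, -0.07]}
[[0.246, -0.935, -0.255, 0.505], [-0.969, -0.237, -0.065, -0.152], [0.0, 0.263, -0.965, 0.384], [0.0, 0.0, 0.0, 1.0]]
```

View pics/w1.png

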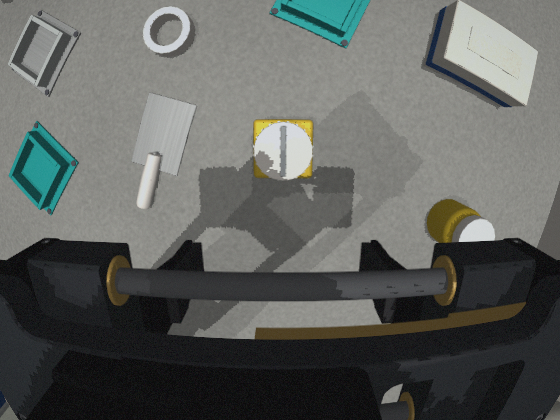

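The wrist view shows the jar nearly aligned with the tool at (283,149), its yellow shoulder spanning about (254..313, 120..180). The brace is at the far upper left, (45,52).

Run:
```python
from m import *
W,c=load('w1'); T,ct=load('top0')
y=blob(W,(235,105,335,195),yellow); 
hsv=cv2.cvtColor(W,cv2.COLOR_RGB2HSV).astype(int); m=np.zeros(W.shape[:2],bool); m[105:195,235:335]=yellow(hsv)[105:195,235:335]
vv,uu=np.nonzero(m); print(uu.min(),uu.max(),vv.min(),vv.max())
w=blob(W,(235,105,335,195),bright(170)); hull=cv2.convexHull(w); e=cv2.fitEllipse(hull); print('cap',e)
a=blob(T,(340,185,390,230),bright(150)); ea=cv2.fitEllipse(a)
# shoulder
for z in(.06,.0):
    P=np.array([plane(c,u,v,z,True)[:2]*1000 for u,v in zip(uu,vv)],np.float32); r=cv2.minAreaRect(P); print(z,r)
X=cross([ray(c,*e[0],True),ray(ct,*ea[0])]); print('cap top 3d',X)
print(plane(c,*e[0],.088,True),plane(ct,*ea[0],.088))
# shoulder height: yellow bbox center in top view
ja=blob(T,(340,185,390,230),lambda h:yellow(h)|bright(150)(h))
# bar
bm=np.zeros(W.shape[:2],np.uint8); bm[122:178,270:297]=(hsv[122:178,270:297,2]<150)*255
cs=max(cv2.findContours(bm,0,1)[0],key=cv2.contourArea);print(cv2.minAreaRect(cs))
# brace bolts rough in wrist: corners
s=robot.sense(); q=s['tool_rot']; print('tool yaw',2*np.arctan2(q[2],q[1]),s['tcp_pos'])
```

```text
253 312 119 177
cap ((283.4468688964844, 149.0926971435547), (56.078487396240234, 60.2858772277832), 123.0968246459961)
0.06 ((482.0831604003906, -159.9944305419922), (58.38788986206055, 58.68204879760742), 14.263420104980469)
0.0 ((477.7547912597656, -161.38182067871094), (69.18838500976562, 69.53699493408203), 14.263400077819824)
cap top 3d [ 0.48276926 -0.16088851  0.08182004]
[ 0.48346653 -0.16037101  0.088     ] [ 0.48187099 -0.1603277   0.088     ]
((277.5, 160.5), (33.0, 15.0), 90.0)
tool yaw 0.24790499970582128 [ 0.43546582 -0.17303639  0.24104038]
```

The two views agree: jar at (0.482, -0.160) with yaw 0.249, a shoulder about 59 mm wide at z = 0.06 and a cap top near z = 0.082–0.088. I'll move above it.

Emit:
{"name": "drive_tool", "arguments": {"motion": [{"grip": 1,"x": 24,"y": 0,"z": 30,"wx": 0,"wy": 0,"wz": 0},{"grip": 1,"x": 24,"y": -1,"z": 30,"wx": 0,"wy": 0,"wz": 0},{"grip": 1,"x": 0,"y": 0,"z": 20,"wx": 0,"wy": 0,"wz": 0},{"grip": 1,"x": 0,"y": 0,"z": 0,"wx": 0,"wy": 0,"wz": 0},{"grip": 1,"x": 0,"y": 0,"z": 0,"wx": 0,"wy": 0,"wz": 0}]}}

```text
time_s: 2.1
tcp_pos: [0.4807, -0.1631, 0.1612]
tool_rot: [-0.0, 0.993, 0.121, -0.001]
contact_force: [-0.3, 0.5, -0.3]
width: 0.0868
finger_force: 0.0
```

Run:
```python
from m import *
s=robot.sense(); q=s['tool_rot']; y=2*np.arctan2(q[2],q[1]); d=np.array([.4823,-.160])-s['tcp_pos'][:2]
print(np.round(q,4),s['tcp_pos'],'yaw',y,'tool dx dy mm',1000*d@[np.cos(y),np.sin(y)],1000*d@[np.sin(y),-np.cos(y)])
T,ct=load('top0'); S,cs=load('scene0')
# brace from bolts: dark spots in top view
x0,y0=185,150; g=cv2.cvtColor(T,cv2.COLOR_RGB2GRAY)
B=[]
for u,v in((105,40),(268,102),(207,267),(40,206)):
    u=int(x0+u/5);v=int(y0+v/5); p=255.-g[v-3:v+4,u-3:u+4]; p=np.clip(p-np.median(p)-15,0,None); yy,xx=np.mgrid[v-3:v+4,u-3:u+4]; B.append((np.sum(p*xx)/p.sum(),np.sum(p*yy)/p.sum()))
P=np.array([plane(ct,*b,.005)[:2] for b in B]); print(P.round(4).tolist(),'c',P.mean(0)); E=np.roll(P,-1,0)-P; print(np.hypot(*E.T),np.degrees(np.arctan2(E[:,1],E[:,0])))
bb=blob(T,(145,110,185,150),bright(130)); e=cv2.minEnclosingCircle(bb)[0]; print('bottle',plane(ct,*e,.17))
```

```text
[-2.000e-04  9.926e-01  1.211e-01 -6.000e-04] [ 0.48069863 -0.16306044  0.16122681] yaw 0.24270542799439493 tool dx dy mm 2.289948520011384 -2.5858830016293086
[[0.6069, 0.2337], [0.574, 0.1505], [0.4896, 0.1786], [0.5198, 0.2649]] c [0.547559   0.20691779]
[0.08952391 0.08896459 0.09150119 0.0924972 ] [-111.58274322  161.56340981   70.68383829  -19.73839787]
bottle [0.66512104 0.33053143 0.17      ]
```

Emit:
{"name": "drive_tool", "arguments": {"motion": [{"grip": 1,"x": 2,"y": -3,"z": 25,"wx": 0,"wy": 0,"wz": -0.007},{"grip": 1,"x": 0,"y": 0,"z": 30,"wx": 0,"wy": 0,"wz": 0},{"grip": 1,"x": 0,"y": 0,"z": 30,"wx": 0,"wy": 0,"wz": 0},{"grip": 1,"x": 0,"y": 0,"z": 26,"wx": 0,"wy": 0,"wz": 0},{"grip": 1,"x": 0,"y": 0,"z": 0,"wx": 0,"wy": 0,"wz": 0},{"grip": 0.3,"x": 0,"y": 0,"z": 0,"wx": 0,"wy": 0,"wz": 0},{"grip": -0.2,"x": 0,"y": 0,"z": 0,"wx": 0,"wy": 0,"wz": 0},{"grip": -0.2,"x": 0,"y": 0,"z": 0,"wx": 0,"wy": 0,"wz": 0},{"grip": -0.2,"x": 0,"y": 0,"z": 0,"wx": 0,"wy": 0,"wz": 0},{"grip": -0.2,"x": 0,"y": 0,"z": 0,"wx": 0,"wy": 0,"wz": 0}], "squeeze": 40}}

```text
time_s: 3.1
tcp_pos: [0.4836, -0.1596, 0.0516]
tool_rot: [0.001, 0.992, 0.125, 0.001]
contact_force: [-0.2, -1.0, 5.4]
width: 0.0597
finger_force: 40.0
```

Emit:
{"name": "drive_tool", "arguments": {"motion": [{"grip": -0.2,"x": 0,"y": 0,"z": -20,"wx": 0,"wy": 0,"wz": 0},{"grip": -0.2,"x": 0,"y": 0,"z": -40,"wx": 0,"wy": 0,"wz": 0},{"grip": -0.2,"x": 0,"y": 0,"z": -45,"wx": 0,"wy": 0,"wz": 0},{"grip": -0.2,"x": 0,"y": 0,"z": -40,"wx": 0,"wy": 0,"wz": 0},{"grip": -0.2,"x": 0,"y": 0,"z": -25,"wx": 0,"wy": 0,"wz": 0},{"grip": -0.2,"x": 7,"y": -20,"z": 0,"wx": 0,"wy": 0,"wz": 0},{"grip": -0.2,"x": 14,"y": -36,"z": 0,"wx": 0,"wy": 0,"wz": 0},{"grip": -0.2,"x": 14,"y": -36,"z": 0,"wx": 0,"wy": 0,"wz": 0},{"grip": -0.2,"x": 14,"y": -36,"z": 0,"wx": 0,"wy": 0,"wz": 0},{"grip": -0.2,"x": 14,"y": -36,"z": 0,"wx": 0,"wy": 0,"wz": 0},{"grip": -0.2,"x": 14,"y": -36,"z": 0,"wx": 0,"wy": 0,"wz": 0},{"grip": -0.2,"x": 14,"y": -36,"z": 0,"wx": 0,"wy": 0,"wz": 0},{"grip": -0.2,"x": 11,"y": -29,"z": 0,"wx": 0,"wy": 0,"wz": 0},{"grip": -0.2,"x": 0,"y": 0,"z": 0,"wx": 0,"wy": 0,"wz": -0.1},{"grip": -0.2,"x": 0,"y": 0,"z": 0,"wx": 0,"wy": 0,"wz": -0.145},{"grip": -0.2,"x": 0,"y": 0,"z": 0,"wx": 0,"wy": 0,"wz": -0.145},{"grip": -0.2,"x": 0,"y": 0,"z": 0,"wx": 0,"wy": 0,"wz": -0.145},{"grip": -0.2,"x": 0,"y": 0,"z": 0,"wx": 0,"wy": 0,"wz": -0.145},{"grip": -0.2,"x": 0,"y": 0,"z": 0,"wx": 0,"wy": 0,"wz": -0.145},{"grip": -0.2,"x": 0,"y": 0,"z": 0,"wx": 0,"wy": 0,"wz": -0.145}]}}

```text
time_s: 5.1
tcp_pos: [0.5144, 0.1232, 0.2188]
tool_rot: [-0.001, 0.818, 0.576, -0.001]
contact_force: [-0.6, -0.9, -4.5]
width: 0.0601
finger_force: 40.0
```

Emit:
{"name": "drive_tool", "arguments": {"motion": [{"grip": -0.2,"x": 0,"y": 0,"z": 0,"wx": 0,"wy": 0,"wz": 0},{"grip": -0.2,"x": 0,"y": 0,"z": 0,"wx": 0,"wy": 0,"wz": 0},{"grip": -0.2,"x": 0,"y": 0,"z": 0,"wx": 0,"wy": 0,"wz": 0}]}}

```text
time_s: 5.4
tcp_pos: [0.5152, 0.1232, 0.2198]
tool_rot: [-0.0, 0.82, 0.572, -0.0]
contact_force: [-1.6, -0.3, -4.8]
width: 0.0597
finger_force: 40.0
```

Run:
```python
from m import *
s=robot.sense(); q=s['tool_rot']; print({k:np.round(s[k],4).tolist() for k in ('time_s','joint_pos','tcp_pos','tool_rot')},2*np.arctan2(q[2],q[1]))
im,c=shot('wrist','w2')
```

```text
{'time_s': 5.4, 'joint_pos': [0.0857, 0.0095, 1.7972, 0.0, 1.3359, 0.4385], 'tcp_pos': [0.5152, 0.1232, 0.2198], 'tool_rot': [-0.0003, 0.8202, 0.572, -0.0004]} 1.217967023714261
```

View pics/w2.png

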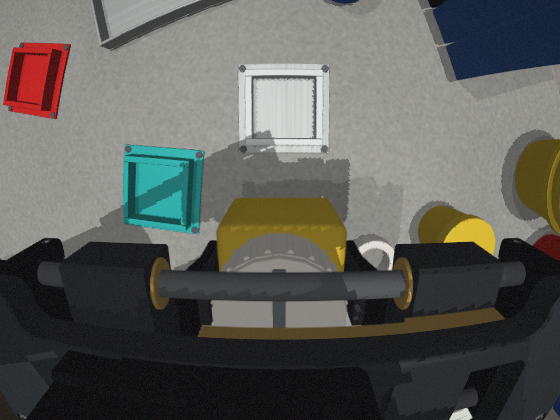

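The brace's four bolts show at about (243,69), (325,69), (325,149) and (243,149). The held jar's front bottom edge is at row 198, columns 238–330. I'll measure both.

Run:
```python
from m import *
W,c=load('w2'); T,ct=load('top0'); g=cv2.cvtColor(W,cv2.COLOR_RGB2GRAY); gt=cv2.cvtColor(T,cv2.COLOR_RGB2GRAY)
def spot(g,u,v,k):
    p=255.-g[v-k:v+k+1,u-k:u+k+1]; p=np.clip(p-np.median(p)-20,0,None); yy,xx=np.mgrid[v-k:v+k+1,u-k:u+k+1]; return np.sum(p*xx)/p.sum(),np.sum(p*yy)/p.sum()
B=[spot(g,u,v,5) for u,v in((243,69),(325,69),(325,149),(243,149))]; print(np.round(B,1).tolist())
tcp=np.array([.5152,.1232,.2198]); yaw=1.218
def rep(P,n):
    E=np.roll(P,-1,0)-P; print(n,'c',P.mean(0).round(4),'L',np.hypot(*E.T).round(4),'ang',np.degrees(np.arctan2(E[:,1],E[:,0])).round(2)%90)
rep(np.array([plane(c,*b,.005,True)[:2] for b in B]),'bolts')
# wall outer top rectangle z=.026: bright
b=blob(W,(250,73,319,147),lambda h:h[...,2]>0*h[...,2])
# pocket/wall via bright mask of wall tops
# 2-view height of bolts
Pt=[]
for (u,v) in((105,40),(268,102),(207,267),(40,206)): Pt.append(spot(gt,int(185+u/5),int(150+v/5),3))
wp=np.array([plane(c,*b,.005,True)[:2] for b in B])
for t in Pt:
    q=plane(ct,*t,.005)[:2]; i=np.argmin(np.hypot(*(wp-q).T)); print('3d',cross([ray(c,*B[i],True),ray(ct,*t)]).round(4))
# held jar bottom front edge
hsv=cv2.cvtColor(W,cv2.COLOR_RGB2HSV).astype(int); m=yellow(hsv); 
R=np.array([[np.cos(yaw),np.sin(yaw)],[np.sin(yaw),-np.cos(yaw)]])
for u in(245,265,285,305,322):
    v=185+np.argmax(m[185:240,u]); P=plane(c,u,v-.5,tcp[2]-.0516,True); print('edge',u,v,(R@(P-tcp)[:2]).round(4))
for v in (200,204):
    r=np.nonzero(m[v,200:370])[0]+200; print(v,r.min(),r.max())
x=np.abs(np.diff(g[:,284].astype(int))); print(g[60:155,284].tolist()); print(g[109,235:335].tolist())
```

```text
[[241.8, 68.0], [325.0, 68.4], [323.8, 148.6], [242.9, 148.5]]
bolts c [0.5479 0.2069] L [0.0904 0.0895 0.0893 0.0897] ang [69.62 69.44 69.79 70.15]
3d [0.6024 0.2307 0.0257]
3d [0.5738 0.1499 0.0079]
3d [ 0.4899  0.1798 -0.001 ]
3d [ 0.5207  0.2661 -0.0012]
edge 245 198 [ 0.0276 -0.023 ]
edge 265 198 [ 0.0276 -0.0106]
edge 285 198 [0.0276 0.0017]
edge 305 198 [0.0276 0.014 ]
edge 322 198 [0.0276 0.0246]
200 234 328
204 231 331
[154, 156, 156, 167, 199, 205, 203, 206, 187, 203, 220, 223, 224, 224, 220, 113, 82, 81, 95, 162, 179, 197, 207, 206, 207, 205, 207, 205, 206, 206, 207, 206, 208, 207, 208, 208, 208, 209, 209, 209, 209, 208, 209, 210, 209, 208, 209, 208, 210, 212, 209, 210, 212, 210, 210, 211, 213, 209, 212, 211, 208, 208, 212, 208, 210, 213, 209, 212, 212, 212, 211, 210, 211, 210, 213, 213, 212, 206, 117, 214, 227, 226, 225, 224, 209, 190, 207, 212, 214, 212, 212, 211, 165, 149, 158]
[154, 151, 152, 170, 205, 209, 212, 213, 210, 207, 192, 226, 226, 227, 226, 222, 181, 77, 139, 180, 188, 200, 208, 209, 212, 211, 213, 212, 211, 208, 210, 212, 211, 213, 212, 209, 214, 208, 211, 214, 211, 208, 211, 214, 213, 213, 208, 209, 210, 212, 204, 204, 204, 206, 209, 207, 207, 214, 212, 202, 205, 208, 213, 211, 211, 207, 205, 209, 213, 215, 213, 210, 206, 205, 211, 208, 206, 205, 160, 96, 85, 178, 222, 225, 226, 226, 226, 202, 185, 200, 203, 199, 203, 190, 161, 154, 153, 154, 150, 149]
```

The brace is at (0.548, 0.207), yaw 1.2174, with the bolts 90 mm apart as they should be. The jar sits about 2 mm back along tool x in the grip. I'll move over the pocket.

Emit:
{"name": "drive_tool", "arguments": {"motion": [{"grip": -0.2,"x": 18,"y": 1,"z": 0,"wx": 0,"wy": 0,"wz": 0},{"grip": -0.2,"x": 28,"y": 1,"z": 0,"wx": 0,"wy": 0,"wz": 0},{"grip": -0.2,"x": 28,"y": 0,"z": 0,"wx": 0,"wy": 0,"wz": 0},{"grip": -0.2,"x": 18,"y": 0,"z": 20,"wx": 0,"wy": 0,"wz": 0},{"grip": -0.2,"x": 0,"y": 0,"z": 40,"wx": 0,"wy": 0,"wz": 0},{"grip": -0.2,"x": 0,"y": 0,"z": 40,"wx": 0,"wy": 0,"wz": 0},{"grip": -0.2,"x": 0,"y": 0,"z": 25,"wx": 0,"wy": 0,"wz": 0},{"grip": -0.2,"x": 0,"y": 0,"z": 0,"wx": 0,"wy": 0,"wz": 0},{"grip": -0.2,"x": 0,"y": 0,"z": 0,"wx": 0,"wy": 0,"wz": 0}]}}

```text
time_s: 6.35
tcp_pos: [0.5492, 0.2094, 0.0954]
tool_rot: [-0.0, 0.82, 0.573, -0.0]
contact_force: [0.7, 0.0, -3.4]
width: 0.0597
finger_force: 40.0
```

Run:
```python
from m import *
s=robot.sense(); q=s['tool_rot']; y=2*np.arctan2(q[2],q[1]); X=np.array([np.cos(y),np.sin(y)]);d=np.array([.5479,.2069])+.0018*X-s['tcp_pos'][:2]
print(s['tcp_pos'],y,'dx dy mm',1000*d@X,1000*d@[np.sin(y),-np.cos(y)])
S,c=shot('scene','s2'); o=cv2.resize(S[170:310,210:360],None,fx=4,fy=4,interpolation=2); cv2.imwrite('pics/c2.png',o[:,:,::-1])
```

```text
[0.54915956 0.20943877 0.0954004 ] 1.2204834804507956 dx dy mm -1.0168525753867654 -0.31177293992931787
```

View pics/c2.png

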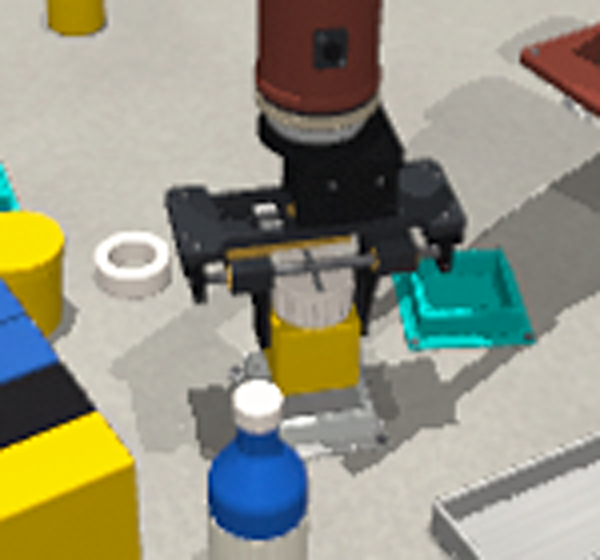

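The jar hangs centred above the pocket. I'll shift back 1 mm and lower it gently.

Emit:
{"name": "drive_tool", "arguments": {"motion": [{"grip": -0.2,"x": -0.5,"y": 0,"z": 9,"wx": 0,"wy": 0,"wz": 0.002},{"grip": -0.2,"x": 0,"y": 0,"z": 8,"wx": 0,"wy": 0,"wz": 0},{"grip": -0.2,"x": 0,"y": 0,"z": 6,"wx": 0,"wy": 0,"wz": 0},{"grip": -0.2,"x": 0,"y": 0,"z": 0,"wx": 0,"wy": 0,"wz": 0}]}}

```text
time_s: 6.8
tcp_pos: [0.5479, 0.2081, 0.071]
tool_rot: [-0.0, 0.82, 0.572, -0.001]
contact_force: [-0.2, 0.5, -5.1]
width: 0.0599
finger_force: 40.0
```

It has entered the pocket without contact (underside at about 19 mm).

Emit:
{"name": "drive_tool", "arguments": {"motion": [{"grip": -0.2,"x": 0,"y": 0,"z": 6,"wx": 0,"wy": 0,"wz": 0},{"grip": -0.2,"x": 0,"y": 0,"z": 6,"wx": 0,"wy": 0,"wz": 0},{"grip": -0.2,"x": 0,"y": 0,"z": 3,"wx": 0,"wy": 0,"wz": 0},{"grip": -0.2,"x": 0,"y": 0,"z": 0,"wx": 0,"wy": 0,"wz": 0},{"grip": -0.2,"x": 0,"y": 0,"z": 0,"wx": 0,"wy": 0,"wz": 0}]}}

```text
time_s: 7.3
tcp_pos: [0.5488, 0.2084, 0.0572]
tool_rot: [-0.0, 0.82, 0.572, -0.0]
contact_force: [-0.1, -0.0, -4.6]
width: 0.0599
finger_force: 40.0
```

Emit:
{"name": "drive_tool", "arguments": {"motion": [{"grip": -0.2,"x": 0,"y": 0,"z": 1.5,"wx": 0,"wy": 0,"wz": 0},{"grip": -0.2,"x": 0,"y": 0,"z": 0,"wx": 0,"wy": 0,"wz": 0}]}}

```text
time_s: 7.5
tcp_pos: [0.5489, 0.2085, 0.0558]
tool_rot: [0.0, 0.82, 0.572, 0.0]
contact_force: [0.1, 0.6, -4.8]
width: 0.0598
finger_force: 40.0
```

Emit:
{"name": "drive_tool", "arguments": {"motion": [{"grip": -0.2,"x": 0,"y": 0,"z": 1.5,"wx": 0,"wy": 0,"wz": 0},{"grip": -0.2,"x": 0,"y": 0,"z": 0,"wx": 0,"wy": 0,"wz": 0}]}}

```text
time_s: 7.7
tcp_pos: [0.5492, 0.2085, 0.0557]
tool_rot: [0.0, 0.82, 0.572, 0.0]
contact_force: [-3.3, -0.5, 4.4]
width: 0.0598
finger_force: 40.0
```

Floor contact felt at TCP z = 0.0557 (expected 0.0556). I'll release, rise to cap_grip (z ≈ 0.086) and shift 2 mm back onto the jar's axis.

Emit:
{"name": "drive_tool", "arguments": {"motion": [{"grip": 0.6,"x": 0,"y": 0,"z": -1,"wx": 0,"wy": 0,"wz": 0},{"grip": 1,"x": 0,"y": 0,"z": 0,"wx": 0,"wy": 0,"wz": 0},{"grip": 1,"x": 0,"y": 0,"z": 0,"wx": 0,"wy": 0,"wz": 0},{"grip": 1,"x": 0,"y": 0,"z": 0,"wx": 0,"wy": 0,"wz": 0},{"grip": 1,"x": -1,"y": 0,"z": -10,"wx": 0,"wy": 0,"wz": 0},{"grip": 1,"x": -1,"y": 0,"z": -15,"wx": 0,"wy": 0,"wz": 0},{"grip": 1,"x": 0,"y": 0,"z": -6,"wx": 0,"wy": 0,"wz": 0},{"grip": 1,"x": 0,"y": 0,"z": 0,"wx": 0,"wy": 0,"wz": 0},{"grip": 1,"x": 0,"y": 0,"z": 0,"wx": 0,"wy": 0,"wz": 0}]}}

```text
time_s: 8.6
tcp_pos: [0.5484, 0.2066, 0.0868]
tool_rot: [0.0, 0.82, 0.572, 0.0]
contact_force: [0.6, -0.6, -0.7]
width: 0.0869
finger_force: 0.0
```

Run:
```python
from m import *
s=robot.sense(); print(s['tcp_pos'],np.round(s['joint_pos'],2),s['width'])
S,c=shot('scene','s3'); o=cv2.resize(S[170:310,210:360],None,fx=4,fy=4,interpolation=2); cv2.imwrite('pics/c3.png',o[:,:,::-1])
```

```text
[0.54840273 0.20661982 0.08678505] [0.23 0.29 1.76 0.   1.1  0.58] 0.0868619790581581
```

View pics/c3.png

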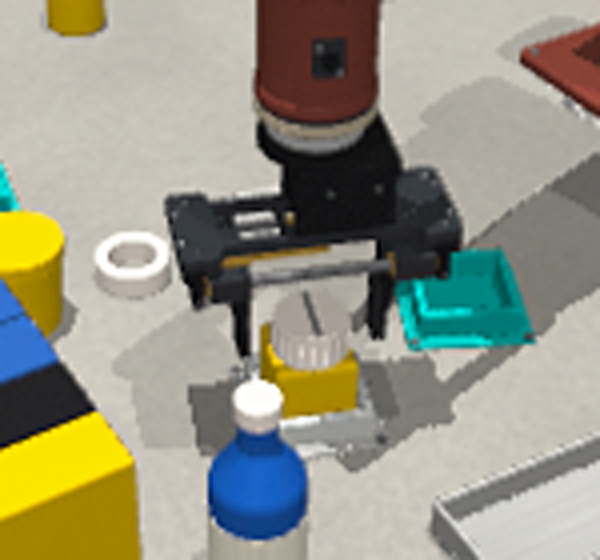

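The jar stands seated in the pocket with the cap on and the open fingers either side of it. I'll grip the cap firmly and turn anticlockwise by 1.68 rad.

Emit:
{"name": "drive_tool", "arguments": {"motion": [{"grip": 0.4,"x": 0,"y": 0,"z": 0,"wx": 0,"wy": 0,"wz": 0},{"grip": 0,"x": 0,"y": 0,"z": 0,"wx": 0,"wy": 0,"wz": 0},{"grip": -0.4,"x": 0,"y": 0,"z": 0,"wx": 0,"wy": 0,"wz": 0},{"grip": -0.4,"x": 0,"y": 0,"z": 0,"wx": 0,"wy": 0,"wz": 0},{"grip": -0.4,"x": 0,"y": 0,"z": 0,"wx": 0,"wy": 0,"wz": 0},{"grip": -0.4,"x": 0,"y": 0,"z": 0,"wx": 0,"wy": 0,"wz": -0.07},{"grip": -0.4,"x": 0,"y": 0,"z": 0,"wx": 0,"wy": 0,"wz": -0.07}], "squeeze": 58}}

```text
time_s: 9.35
tcp_pos: [0.5481, 0.2065, 0.0862]
tool_rot: [-0.0, 0.777, 0.629, -0.0]
contact_force: [-0.1, 0.4, 0.5]
width: 0.0534
finger_force: 58.0
```

Emit:
{"name": "drive_tool", "arguments": {"motion": [{"grip": -0.4,"x": 0,"y": 0,"z": 0,"wx": 0,"wy": 0,"wz": -0.14},{"grip": -0.4,"x": 0,"y": 0,"z": 0,"wx": 0,"wy": 0,"wz": -0.14},{"grip": -0.4,"x": 0,"y": 0,"z": 0,"wx": 0,"wy": 0,"wz": -0.14}]}}

```text
time_s: 9.65
tcp_pos: [0.5484, 0.2063, 0.0862]
tool_rot: [0.0, 0.628, 0.778, 0.0]
contact_force: [0.8, -0.9, -2.1]
width: 0.0531
finger_force: 58.0
```

Run:
```python
from m import *
s=robot.sense(); q=s['tool_rot']; print({k:np.round(s[k],3).tolist() for k in s},2*np.arctan2(q[2],q[1]))
```

```text
{'time_s': 9.65, 'joint_pos': [0.225, 0.287, 1.756, -0.0, 1.098, 0.013], 'qd': [-0.003, -0.0, -0.0, 0.001, -0.0, -1.389], 'tau': [1.125, -48.009, -33.843, 0.117, 0.258, 1.33], 'tcp_pos': [0.548, 0.206, 0.086], 'tool_rot': [0.0, 0.628, 0.778, 0.0], 'contact_force': [0.822, -0.875, -2.136], 'moment': [-0.179, -0.291, -0.523], 'finger_force': 57.996, 'width': 0.053} 1.783332992389743
```

The reaction moment is -0.52 N m, so the thread is turning without slip. Continuing.

Emit:
{"name": "drive_tool", "arguments": {"motion": [{"grip": -0.4,"x": 0,"y": 0,"z": 0,"wx": 0,"wy": 0,"wz": -0.14},{"grip": -0.4,"x": 0,"y": 0,"z": 0,"wx": 0,"wy": 0,"wz": -0.14},{"grip": -0.4,"x": 0,"y": 0,"z": 0,"wx": 0,"wy": 0,"wz": -0.14},{"grip": -0.4,"x": 0,"y": 0,"z": 0,"wx": 0,"wy": 0,"wz": -0.14},{"grip": -0.4,"x": 0,"y": 0,"z": 0,"wx": 0,"wy": 0,"wz": -0.14},{"grip": -0.4,"x": 0,"y": 0,"z": 0,"wx": 0,"wy": 0,"wz": -0.14},{"grip": -0.4,"x": 0,"y": 0,"z": 0,"wx": 0,"wy": 0,"wz": -0.14},{"grip": -0.4,"x": 0,"y": 0,"z": 0,"wx": 0,"wy": 0,"wz": -0.14},{"grip": -0.4,"x": 0,"y": 0,"z": 0,"wx": 0,"wy": 0,"wz": 0},{"grip": -0.4,"x": 0,"y": 0,"z": 0,"wx": 0,"wy": 0,"wz": 0}]}}

```text
time_s: 10.65
tcp_pos: [0.5484, 0.2064, 0.0862]
tool_rot: [0.0, 0.123, 0.992, -0.0]
contact_force: [1.2, 0.1, -0.9]
width: 0.0534
finger_force: 58.0
```

Run:
```python
from m import *
s=robot.sense(); q=s['tool_rot']; print({k:np.round(s[k],3).tolist() for k in s},2*np.arctan2(q[2],q[1]))
S,c=shot('scene','s4'); o=cv2.resize(S[200:280,245:325],None,fx=6,fy=6,interpolation=2); cv2.imwrite('pics/c4.png',o[:,:,::-1])
```

```text
{'time_s': 10.65, 'joint_pos': [0.226, 0.287, 1.756, -0.0, 1.098, -1.099], 'qd': [0.002, 0.001, -0.0, -0.001, -0.001, -0.002], 'tau': [0.732, -48.133, -33.588, 0.246, 0.571, -0.262], 'tcp_pos': [0.548, 0.206, 0.086], 'tool_rot': [0.0, 0.123, 0.992, -0.0], 'contact_force': [1.166, 0.074, -0.855], 'moment': [-0.006, -0.364, -0.053], 'finger_force': 57.999, 'width': 0.053} 2.895065077825112
```

View pics/c4.png

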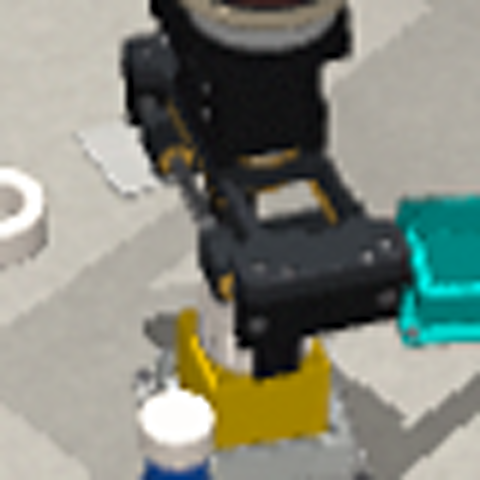

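The cap has been turned 1.68 rad with the jar still down in the brace. I'll test with a small lift and watch the weight.

Emit:
{"name": "drive_tool", "arguments": {"motion": [{"grip": -0.4,"x": 0,"y": 0,"z": -2,"wx": 0,"wy": 0,"wz": 0},{"grip": -0.4,"x": 0,"y": 0,"z": -3,"wx": 0,"wy": 0,"wz": 0},{"grip": -0.4,"x": 0,"y": 0,"z": 0,"wx": 0,"wy": 0,"wz": 0},{"grip": -0.4,"x": 0,"y": 0,"z": 0,"wx": 0,"wy": 0,"wz": 0}]}}

```text
time_s: 11.1
tcp_pos: [0.5481, 0.2067, 0.0916]
tool_rot: [0.0, 0.121, 0.993, 0.0]
contact_force: [0.0, -0.0, -0.1]
width: 0.0532
finger_force: 58.0
```

The force is about zero, so the cap has come free alone. I'll lift 30 mm more, leaving its underside about 21 mm above the neck.

Emit:
{"name": "drive_tool", "arguments": {"motion": [{"grip": -0.4,"x": 0,"y": 0,"z": -6,"wx": 0,"wy": 0,"wz": 0},{"grip": -0.4,"x": 0,"y": 0,"z": -8,"wx": 0,"wy": 0,"wz": 0},{"grip": -0.4,"x": 0,"y": 0,"z": -8,"wx": 0,"wy": 0,"wz": 0},{"grip": -0.4,"x": 0,"y": 0,"z": -8,"wx": 0,"wy": 0,"wz": 0},{"grip": -0.4,"x": 0,"y": 0,"z": 0,"wx": 0,"wy": 0,"wz": 0},{"grip": -0.4,"x": 0,"y": 0,"z": 0,"wx": 0,"wy": 0,"wz": 0},{"grip": -0.4,"x": 0,"y": 0,"z": 0,"wx": 0,"wy": 0,"wz": 0}]}}

```text
time_s: 11.8
tcp_pos: [0.5478, 0.2065, 0.1209]
tool_rot: [-0.0, 0.121, 0.993, -0.0]
contact_force: [0.3, -0.3, -1.3]
width: 0.0532
finger_force: 58.0
```

Run:
```python
from m import *
s=robot.sense(); print({k:np.round(s[k],3).tolist() for k in s})
S,c=shot('scene','s5'); o=cv2.resize(S[200:280,245:325],None,fx=6,fy=6,interpolation=2); cv2.imwrite('pics/c5.png',o[:,:,::-1])
```

```text
{'time_s': 11.8, 'joint_pos': [0.226, 0.242, 1.738, 0.0, 1.163, -1.102], 'qd': [-0.001, 0.006, 0.004, 0.001, -0.002, -0.001], 'tau': [0.004, -47.543, -35.721, 0.002, 0.074, 0.0], 'tcp_pos': [0.548, 0.206, 0.121], 'tool_rot': [-0.0, 0.121, 0.993, -0.0], 'contact_force': [0.328, -0.339, -1.251], 'moment': [0.058, -0.133, -0.013], 'finger_force': 58.0, 'width': 0.053}
```

View pics/c5.png

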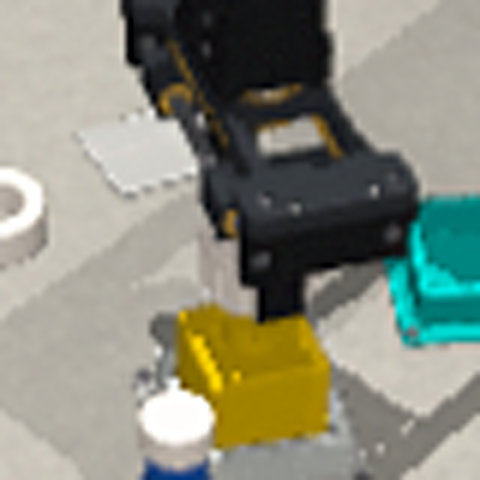

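The cap is off and held above the open neck, and the jar is still down in the brace. Handing in.

```bash
python3 -c "
from bench import robot
print(robot.finish_job())"
```

```text
the job is handed in; nothing more can be done
None
```

I handed the job in at about 12 s with the jar seated in the brace and the unscrewed cap held level about 20 mm above its open mouth; no verdict came back.

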